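# Set up the baker's weighing and seasoning station

## Task

Set up the bench for the next batch: put the empty loaf tin on the middle of the scale's plate with its long side parallel to the display edge, and on the wooden board stand the ramekin in the middle, the pepper can to its left and the oil spray can to its right as seen from the robot. The three stand upright in a row along the board's centre line, with a clear gap of about 3 cm on either side of the ramekin. Set things down rather than dropping them, let go of everything, and leave the rolls, the pastry cutter and the honey jar where they are.

Things in the scene. Friction and masses are not known exactly. Their poses are not given: they have to be found in the camera images.
- tin: Empty dark steel mini loaf tin, loose, open at the top: 100 long x 60 wide x 45 high, vertical walls 3 thick. Origin: centre of its underside; x along its length, y across its width, z up. At the start its length points roughly away from the robot (within 26 degrees). Sizes in mm.
- pepper: Pepper can, loose, standing: black upright cylinder with a pale band and a white lid, diameter 58, height 85. Origin: centre of its underside, z up; its yaw means nothing. Sizes in mm.
- oil: Baking-oil spray can, loose, standing: the tallest and slimmest can, bare aluminium with a dark sleeve and a narrow white cap (cap diameter 36, from 120 to 140 up). Body diameter 50 from 0 to 112 up, height 140. Origin: centre of its underside, z up; its yaw means nothing. Sizes in mm.
- ramekin: White ceramic ramekin, loose, standing open end up: outer diameter 58 at the foot and 60 at the rim, height 45, wall 4. Origin: centre of its underside, z up; its yaw means nothing. Sizes in mm.
- scale: Grey digital kitchen scale, fixed to the table, 150 x 150 footprint, with a steel weighing plate 110 (x) by 130 (y), its top 40 above the table. Origin: at table height under the centre of the weighing plate; x points from the display to the back of the scale (away from the robot, yaw within 0.25 rad), y to the scale's left, z up. The dark display strip lies along the front edge, 73 in front of the origin, and runs along y. Sizes in mm.
- board: Bare brown wooden board, fixed flat on the table: 100 deep (x) x 280 long (y) x 18 thick; what stands on it has its underside 18 above the table. Origin: centre of its underside; y runs along its length to the robot's left (yaw within 0.25 rad), x away from the robot, z up. Sizes in mm.
- bun: Bystander: crusty round bread roll, loose, diameter 74, height 45, brown with pale scoring. Origin: centre of its underside. Sizes in mm.
- cutter: Bystander: plain square steel pastry cutter, a thin-walled frame open at top and bottom, loose, 56 x 56, height 34. Origin: centre of its underside. Sizes in mm.
- long_roll: Bystander: long crusty bread roll, loose, 110 long (x) x 46 wide x 46 high, at one side of the table. Origin: centre of its underside. Sizes in mm.
- honey: Bystander: amber glass honey jar with a brass-coloured lid, loose, diameter 60, height 75, at one side of the table. Origin: centre of its underside. Sizes in mm.

How it is judged:
By the outcome, as a careful person would: the job done as asked, in the order asked, and still so for the second after the job is handed in, with the robot touching nothing.
It also fails if it takes over 96 s, if anything falls off the work surface, if the arm or the gripper's body presses on something with over 40 N, if the wrist force passes 120 N, or if a joint passes its speed limit or range.

## Robot

A 7-joint arm with a two-finger parallel gripper is mounted at the origin on the work surface. World frame = base frame: x ahead of the robot, y to its left, z up, the work surface at z = 0. Lengths are in m, angles in rad, forces in N, time in s.
With the tool pointing down it reaches from about 0.425 to 0.875 m from the base axis. Payload 4.7 kg.
Tool frame: the origin (TCP) lies midway between the tips of the shut fingers; the grasp point (between the pads) lies 19 mm behind it; z points along the fingers, y is the direction in which the jaws open and shut (so a half turn about z gives the same grasp; the last joint's range is limited). The gripper opens to 87 mm and grips with 3 to 60 N. Pads are 19 mm wide; open, the fingers measure 117 mm over their backs; the gripper's body (75 mm by 190 mm) begins 51 mm behind the grasp point.
Start: joints at [-1.193, 0.321, -0.07, 1.45, 0.023, 1.371, -0.057], TCP at [0.231, 0.607, 0.223] pointing down, gripper open.
Joint ranges: [-2.86, 2.86], [-0.3, 2.09], [-1.38, 1.24], [0.06, 2.45], [-1.56, 4.7], [0.09, 2.05], [-2.69, 2.69]. Speed limits (rad/s): [2.57, 2.57, 3.14, 3.14, 3.14, 3.14, 3.14].

## Interface

Orientations are given as a rotation vector (axis times angle).
In Python, from rig import ctrl gives the robot as it stands.
- The arm moves only by the shell command python3 -m crank 'ROWS' [FORCE]. ROWS is JSON, a list of rows, each a list of 3 entries, a list of its own where there are three numbers: the shift along the tool's x, y, z in cm, then the turn about the tool's z in rad, then the opening in per cent of the stroke, from 0 (shut) to 100 (fully open). In form: [[[x, y, z], turn, hand], ...]. A call has 1 to 10 rows; each row shifts and turns the commanded pose from where the row before left it, along the tool's axes as they then stand; what a row does not reach is not made up. A row lasts 1/12 s, in which the tool goes at most 41.7 mm and 7.16 degrees, less where a joint would pass 70% of its speed; a pose out of reach is approached as far as the arm can. A call is refused whole if a number of a shift passes 4.17 or a number of a turn 0.125, either way. A call with a gripper value outside its range is refused whole. The fingers move at their own pace and stop on an object; FORCE is the grip in N (left out, the last holds). Time passes only in rows, so rows that do not move let the fingers close. It gives the time, the measured TCP pose, the force and the opening at its end, in the units of the state.
- ctrl.state(): the state, without advancing time (a new reading comes with each control period).
- ctrl.snapshot(name): name is "side" or "top" or "wrist"; returns (picture, depth): 420x560x3 uint8, red, green, blue; 420x560 float32, m along the optical axis (not along the pixel's ray), 0 where there is no reading.
- ctrl.calibration(name): a dict with "fx", "fy", "cx", "cy" (pixels), "R" (3x3) and "t" (3): a world point X has camera coordinates R X + t. Camera axes: x right, y down, z forward; pixel columns grow to the right and rows downward; lengths in m; the calibration is good to about 2 mm. A picture is of the moment at which its call begins: read the wrist's pose just before it. calibration takes no time and is no camera call; for the wrist camera it gives the pose at the moment of the call.
- ctrl.close_job(): hands the job in, once; it reports no verdict.
The state is a dict: "clock": time; "joint_positions": joint angles; "joint_vel": joint speeds; "tau": joint torques, N m; "tool_pos": TCP position; "eef_rot": TCP orientation; "contact_force": force on the tool from outside, world axes, zero at the start; "moment": the same for the moment, N m; "finger_gap": finger opening in m.
Only numpy, scipy, OpenCV 4.12 (cv2) and the standard library are available. Lean on these libraries where they do the work, as an engineer would, in place of code of your own. Each camera call takes 0.05 s, during which the arm holds its last target. There are 200 camera calls.

## Working session

There is one attempt and no reset: what is moved stays moved. The work goes in short steps, Python scripts to look and compute and a shell command to move; the robot and the scene stay as the last step left them, time stands still between calls to the robot, and variables do not carry over. Pictures are saved under pics/ and viewed, about 12 in all and at most 16, crops included, and the job is handed in when it is done.

```bash
ls; mkdir -p pics
python3 - <<'E'
from rig import ctrl
import cv2,numpy as np
s=ctrl.state();print(s)
for n in ["top","side"]:
    p,d=ctrl.snapshot(n);cv2.imwrite(f"pics/{n}0.png",p[:,:,::-1]);np.savez(f"pics/{n}0.npz",p=p,d=d)
    c=ctrl.calibration(n);print(n,c)
E
```

```text
pics
{'clock': 0.0, 'joint_positions': array([-1.19291408,  0.32182431, -0.07010381,  1.45171382,  0.02261448,
        1.37078524, -0.05689887]), 'joint_vel': array([ 0.00167014,  0.00163264,  0.00056329,  0.00129001,  0.00098085,
       -0.00188851, -0.0008943 ]), 'tau': array([ 3.26587924e-04, -4.91282916e+01, -4.03997898e-01, -3.12536466e+01,
       -6.40934589e-02,  4.35192743e-02,  1.79311501e-04]), 'tool_pos': array([0.23111594, 0.60691535, 0.22144133]), 'eef_rot': array([-5.68154887e-01, -3.08954004e+00,  3.02790036e-03]), 'contact_force': array([ 0.31895976, -0.53026358, -0.07556998]), 'moment': array([-0.00910221,  0.02246564,  0.01833381]), 'finger_gap': 0.08717132352239627}
top {'fx': 404.03580604507795, 'fy': 404.03580604507795, 'cx': 280.69846453100996, 'cy': 206.0039676889297, 'R': array([[ 0.01208611, -0.99992544, -0.00174591],
       [-0.99425064, -0.0118317 , -0.10642216],
       [ 0.10639357,  0.0030221 , -0.9943195 ]]), 't': array([-0.01483137,  0.5505206 ,  1.21757875])}
side {'fx': 391.4006844981499, 'fy': 391.4006844981499, 'cx': 281.5047127668477, 'cy': 208.85653335057705, 'R': array([[ 0.91672888, -0.39950709, -0.00150001],
       [-0.2666654 , -0.6090993 , -0.74691874],
       [ 0.29748568,  0.68512198, -0.66491364]]), 't': array([-0.49264079,  0.16461992,  0.93698555])}
```

View pics/top0.png

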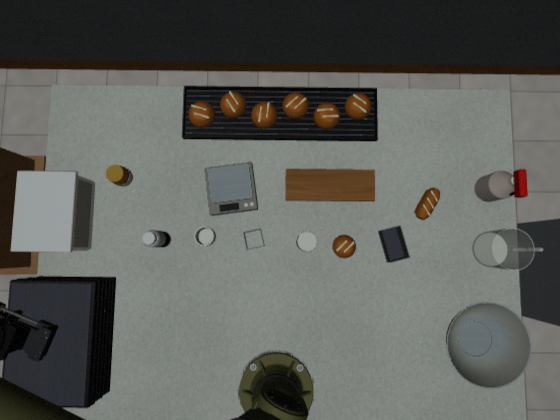

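View pics/side0.png

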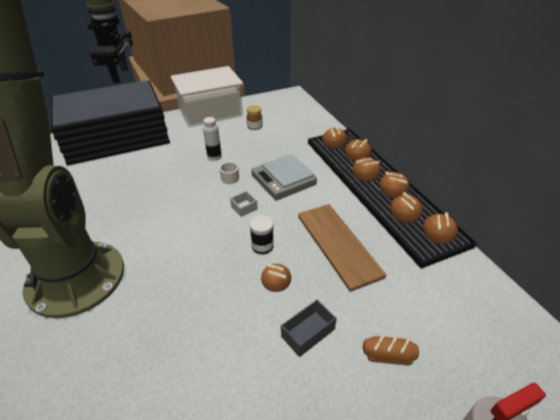

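Top view: the robot is at the bottom. Oil (153,239), ramekin (205,236), cutter (254,239), pepper (307,241), bun (344,246), tin (394,244), scale (231,189), board (330,185), long roll (428,204) and honey (119,175). The side view agrees.

```bash
cat > h.py <<'E'
import numpy as np,cv2
from rig import ctrl
def cloud(d,c):
    v,u=np.mgrid[:d.shape[0],:d.shape[1]]
    P=np.stack([(u-c['cx'])/c['fx']*d,(v-c['cy'])/c['fy']*d,d],-1)
    W=(P-c['t'])@c['R']; W[d==0]=np.nan
    return W
def project(X,c):
    p=c['R']@np.asarray(X)+c['t'];return c['fx']*p[0]/p[2]+c['cx'],c['fy']*p[1]/p[2]+c['cy']
def rect(Q):
    """centre, sides, yaw of long side, of xy points in m"""
    (x,y),(a,b),an=cv2.minAreaRect((Q*1000).astype(np.float32))
    if b>a:a,b,an=b,a,an+90
    return f"c=({x:.1f},{y:.1f}) {a:.0f}x{b:.0f} yaw={(an+90)%180-90:.1f}"
E
python3 - <<'E'
from h import *
z=np.load('pics/top0.npz');W=cloud(z['d'],ctrl.calibration('top'))
def f(n,u0,u1,v0,v1,zl,zh):
    Q=W[v0:v1,u0:u1].reshape(-1,3);Q=Q[(Q[:,2]>zl)&(Q[:,2]<zh)]
    print(n,len(Q),Q[:,2].mean().round(4) if len(Q) else '',rect(Q[:,:2]) if len(Q)>4 else '')
f('table',230,280,280,320,-.05,.05)
f('oil',138,175,222,252,.128,.15)
f('oilbody',138,175,222,252,.06,.11)
f('ram',190,220,222,252,.035,.055)
f('cutter',240,268,225,253,.025,.045)
f('pepper',290,323,225,258,.075,.095)
f('bun',328,360,230,262,.01,.055)
f('tin',375,412,222,266,.036,.055)
f('roll',412,445,182,224,.01,.055)
f('honey',100,135,160,190,.065,.085)
f('scaleplate',198,262,155,220,.036,.05)
f('scaleall',198,262,155,220,.012,.05)
f('board',280,380,162,206,.01,.026)
E
```

```text
table 1988 0.0001 c=(263.0,69.7) 152x119 yaw=-89.2
oil 141 0.1394 c=(444.1,359.4) 34x34 yaw=-24.8
oilbody 86 0.0864 c=(439.8,349.5) 49x29 yaw=-22.4
ram 94 0.0438 c=(454.3,223.7) 58x57 yaw=-43.8
cutter 78 0.0338 c=(448.3,75.6) 56x56 yaw=-77.4
pepper 307 0.0846 c=(442.1,-84.3) 56x54 yaw=45.8
bun 433 0.0366 c=(429.1,-202.3) 70x68 yaw=-48.3
tin 161 0.0436 c=(437.8,-353.9) 100x62 yaw=14.7
roll 506 0.0376 c=(563.8,-461.9) 110x46 yaw=-30.6
honey 255 0.0742 c=(638.5,493.7) 52x51 yaw=68.8
scaleplate 1380 0.0399 c=(605.6,151.0) 136x135 yaw=8.5
scaleall 2316 0.0359 c=(603.7,148.6) 151x150 yaw=-81.9
board 2801 0.0175 c=(620.9,-161.0) 280x101 yaw=89.9
```

```bash
cat >> h.py <<'E'
from scipy.spatial.transform import Rotation as Rn
def go(x,y,z,jaw=None):
    """print the shift (cm, tool axes) and turn (rad) from here to TCP x,y,z (m); jaw = world direction of tool y, deg"""
    s=ctrl.state();M=Rn.from_rotvec(s['eef_rot']).as_matrix()
    d=M.T@(np.array([x,y,z])-s['tool_pos'])*100
    j=np.degrees(np.arctan2(M[1,1],M[0,1]));t=None if jaw is None else -np.radians((jaw-j+90)%180-90)
    print('t',round(s['clock'],2),'at',s['tool_pos'].round(4),'tilt',M[:,2].round(3),'jaw',j.round(1),'j',s['joint_positions'].round(2),'gap',round(s['finger_gap'],4))
    print('shift cm',d.round(2),'norm',np.linalg.norm(d).round(1),'turn',t,'or half turn more/less')
    return M
E
python3 -m crank '[[[-1.5,-1,-0.3],0,100],[[-3.4,-2.05,-0.5],0,100],[[-3.4,-2.05,-0.5],0,100],[[-3.4,-2.05,-0.5],0,100],[[-3.4,-2.05,-0.5],0,100],[[-3.4,-2.05,-0.5],0,100],[[-3.4,-2.05,-0.5],0,100],[[-3.4,-2.05,-0.5],0,100],[[-3.4,-2.05,-0.5],0,100],[[-3.4,-2.05,-0.5],0,100]]'
python3 -m crank '[[[-3.4,-2.05,0],0,100],[[-3.4,-2.05,0],0,100],[[-3.4,-2.05,0],0,100],[[-1.5,-1,0],0,100],[[0,0,0],0,100]]'
python3 - <<'E'
from h import *
go(.6,0,.25,-75.3)
c=ctrl.calibration('wrist');p,d=ctrl.snapshot('wrist')
np.savez('pics/w1.npz',p=p,d=d,**c);cv2.imwrite('pics/w1.png',p[:,:,::-1])
E
```

```text
clock: 0.93
tool_pos: [0.463, 0.3087, 0.2709]
eef_rot: [-0.569, -3.09, -0.0]
contact_force: [-0.1, 1.3, -0.5]
finger_gap: 0.0873
clock: 1.35
tool_pos: [0.5489, 0.1954, 0.2704]
eef_rot: [0.584, 3.085, -0.005]
contact_force: [-0.4, -0.2, 0.1]
finger_gap: 0.0873
t 1.35 at [0.5489 0.1954 0.2704] tilt [ 0.001 -0.003 -1.   ] jaw 68.6 j [-0.64  0.16  0.28  1.56 -0.04  1.43  0.84] gap 0.0873
shift cm [-11.89 -16.31   2.11] norm 20.3 turn -0.6309067763652317 or half turn more/less
```

View pics/w1.png

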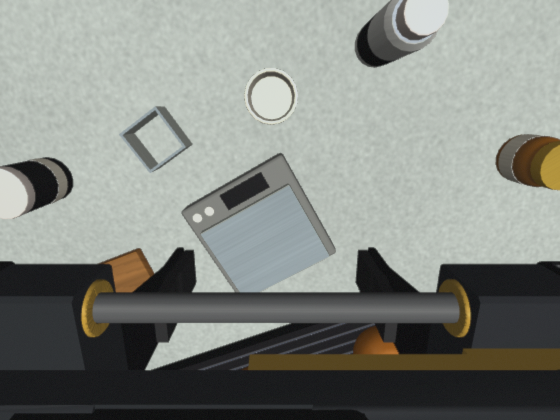

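Wrist view: the scale is clear, with plate corners at about (202,234), (288,185), (335,250) and (241,293). The ramekin is at (271,97) and the oil and cutter stand clear of it.

Run:
```python
from h import *
z=np.load('pics/w1.npz');c={k:z[k] for k in ('fx','fy','cx','cy','R','t')}
def pl(u,v,h):
    r=c['R'].T@np.array([(u-c['cx'])/c['fx'],(v-c['cy'])/c['fy'],1]);o=-c['R'].T@c['t']
    return (o+r*(h-o[2])/r[2])[:2]
hsv=cv2.cvtColor(z['p'],cv2.COLOR_RGB2HSV)
m=((hsv[...,1]>25)&(hsv[...,2]>90)&(hsv[...,0]>90)&(hsv[...,0]<125)).astype(np.uint8);m[:,:190]=0;m[:,345:]=0;m[:175]=0;m[294:]=0
m=cv2.morphologyEx(m,cv2.MORPH_OPEN,np.ones((5,5)))
v,u=np.nonzero(m);print(len(v),u.min(),u.max(),v.min(),v.max())
Q=np.array([pl(a,b,.04) for a,b in zip(u,v)]);print('plate',rect(Q))
for q in [(202,234),(288,185),(335,250),(241,293)]: print(pl(*q,.04).round(4))
W=cloud(z['d'],c)
def f(n,u0,u1,v0,v1,zl,zh):
    Q=W[v0:v1,u0:u1].reshape(-1,3);Q=Q[(Q[:,2]>zl)&(Q[:,2]<zh)];print(n,len(Q),rect(Q[:,:2]))
f('ram',240,300,60,130,.038,.05)
f('plateDepth',190,345,150,294,.0385,.046)
f('body',180,345,150,294,.02,.037)
go(.6,0,.27)
```

```text
Traceback (most recent call last):
ValueError: zero-size array to reduction operation minimum which has no identity
```

Run:
```python
from h import *
z=np.load('pics/w1.npz');c={k:z[k] for k in ('fx','fy','cx','cy','R','t')}
def pl(u,v,h):
    r=c['R'].T@np.array([(u-c['cx'])/c['fx'],(v-c['cy'])/c['fy'],1]);o=-c['R'].T@c['t']
    return (o+r*(h-o[2])/r[2])[:2]
C=[pl(*q,.04) for q in [(202,234),(288,185),(335,250),(241,293)]]
print(np.round(C,4),[np.linalg.norm(C[i]-C[i-1]).round(4) for i in range(4)],'mean',np.mean(C,0))
print(z['p'][240,270],z['p'][200,210])
W=cloud(z['d'],c)
def f(n,u0,u1,v0,v1,zl,zh):
    Q=W[v0:v1,u0:u1].reshape(-1,3);Q=Q[(Q[:,2]>zl)&(Q[:,2]<zh)];print(n,len(Q),rect(Q[:,:2]))
f('ram',240,300,60,130,.038,.05)
f('plateDepth',190,345,150,294,.0385,.046)
f('body',180,345,150,294,.02,.037)
go(.6,-.05,.27)
```

```text
[[0.5792 0.0825]
 [0.5596 0.2066]
 [0.6613 0.2326]
 [0.675  0.0953]] [np.float64(0.0967), np.float64(0.1256), np.float64(0.105), np.float64(0.1379)] mean [0.61875727 0.1542262 ]
[150 163 167] [131 132 127]
ram 662 c=(457.7,224.9) 59x59 yaw=-66.5
plateDepth 7860 c=(622.0,151.2) 130x110 yaw=-81.8
body 4392 c=(575.3,144.5) 213x150 yaw=8.2
t 1.4 at [0.5472 0.199  0.2703] tilt [-0.    -0.001 -1.   ] jaw 68.8 j [-0.64  0.16  0.28  1.56 -0.04  1.43  0.84] gap 0.0871
shift cm [-13.94 -21.3    0.06] norm 25.5 turn None or half turn more/less
```

```bash
python3 -m crank '[[[-1,-1.5,0],0,100],[[-2,-3,0],0,100],[[-2,-3,0],0,100],[[-2,-3,0],0,100],[[-2,-3,0],0,100],[[-2,-3,0],0,100],[[-2,-3,0],0,100],[[-1,-1.5,0],0,100],[[0,0,0],0.12,100],[[0,0,0],0.12,100]]'
python3 -m crank '[[[0,0,0],0.12,100],[[0,0,0],0.12,100],[[0,0,0],0.12,100],[[0,0,0],0.12,100],[[0,0,0],0.12,100],[[0,0,0],0.12,100],[[0,0,0],0.12,100],[[0,0,0],0.12,100],[[0,0,0],0.12,100],[[0,0,0],0.12,100]]'
python3 -m crank '[[[0,0,0],0.12,100],[[0,0,0],0.12,100],[[0,0,0],0.12,100],[[0,0,0],0.12,100],[[0,0,0],0.12,100],[[0,0,0],0.12,100],[[0,0,0],0.12,100],[[0,0,0],0.12,100],[[0,0,0],0.12,100],[[0,0,0],0,100]]'
python3 - <<'E'
from h import *
go(.438,-.354,.15,-75.3)
E
```

```text
clock: 2.23
tool_pos: [0.6017, -0.0437, 0.2703]
eef_rot: [-0.944, -2.995, -0.001]
contact_force: [-0.4, 0.9, -0.9]
finger_gap: 0.0873
clock: 3.07
tool_pos: [0.6017, -0.041, 0.2703]
eef_rot: [-2.466, -1.943, -0.001]
contact_force: [-0.8, -0.9, -0.0]
finger_gap: 0.0871
clock: 3.9
tool_pos: [0.6017, -0.0412, 0.2703]
eef_rot: [-3.114, -0.403, 0.001]
contact_force: [-0.3, 0.2, 0.2]
finger_gap: 0.0868
t 3.9 at [ 0.6017 -0.0412  0.2703] tilt [-0.001  0.001 -1.   ] jaw -75.3 j [-0.59  0.24  0.74  1.52 -0.16  1.44 -1.16] gap 0.0868
shift cm [-23.79  26.1   12.  ] norm 37.3 turn 0.0006774539489616769 or half turn more/less
```

```bash
python3 -m crank '[[[-1.5,1.2,0],0,100],[[-3.2,2.6,0],0,100],[[-3.2,2.6,0.2],0,100],[[-3.2,2.6,0.2],0,100],[[-3.2,2.6,0.2],0,100],[[-3.2,2.6,0.2],0,100],[[-3.2,2.6,0.2],0,100],[[-3.2,2.6,0.2],0,100],[[-3.2,2.6,0.2],0,100],[[-3.2,2.6,0],0,100]]'
python3 -m crank '[[[-1.5,1.5,0],0,100],[[0,0,0],0,100],[[0,0,0],0,100]]'
cat >> h.py <<'E'
def wrist(name):
    c=ctrl.calibration('wrist');p,d=ctrl.snapshot('wrist')
    cv2.imwrite(f'pics/{name}.png',p[:,:,::-1]);W=cloud(d,c);np.savez(f'pics/{name}.npz',p=p,W=W);return p,W
def fit(n,W,xy,r,zl,zh):
    Q=W.reshape(-1,3);Q=Q[(Q[:,2]>zl)&(Q[:,2]<zh)&(np.hypot(Q[:,0]-xy[0],Q[:,1]-xy[1])<r)]
    print(n,len(Q),'z',Q[:,2].mean().round(4) if len(Q) else '',rect(Q[:,:2]) if len(Q)>4 else '')
E
python3 - <<'E'
from h import *
p,W=wrist('w2')
fit('tin',W,(.438,-.354),.08,.038,.055)
fit('bun',W,(.43,-.2),.06,.01,.055)
go(.438,-.354,.15,-75.3)
E
```

```text
clock: 4.73
tool_pos: [0.3707, -0.3582, 0.2563]
eef_rot: [-3.112, -0.413, -0.003]
contact_force: [0.6, -0.2, 0.1]
finger_gap: 0.0873
clock: 4.98
tool_pos: [0.3606, -0.3767, 0.2565]
eef_rot: [-3.114, -0.405, -0.001]
contact_force: [0.6, 1.2, 0.8]
finger_gap: 0.0869
tin 981 z 0.0454 c=(441.9,-354.0) 99x60 yaw=15.3
bun 3577 z 0.0369 c=(433.0,-205.4) 70x69 yaw=50.4
t 5.03 at [ 0.3618 -0.3754  0.2564] tilt [ 0.001  0.001 -1.   ] jaw -75.1 j [-0.28  0.01  1.06  1.75 -0.01  1.39 -0.53] gap 0.0869
shift cm [ 7.9  -0.09 10.65] norm 13.3 turn 0.004325210264137833 or half turn more/less
```

View pics/w2.png

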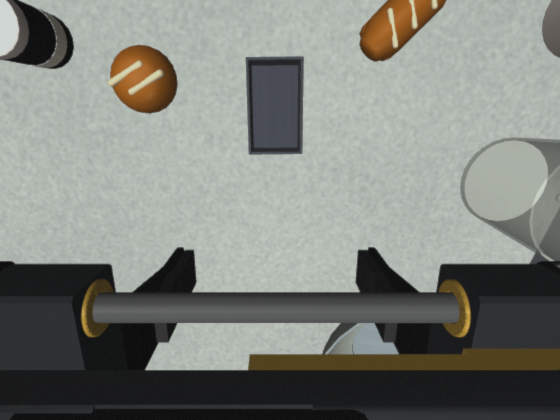

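Wrist view: the tin is at (275,105), almost lined up with the jaws, and it fits 99x60 at z=0.045, which matches the given size. Going down to grasp it.

```bash
python3 -m crank '[[[2,0,2],0,100],[[3,0,3],0,100],[[2.3,0,4],0,100],[[1,0,3.5],0,100],[[0,0,2.5],0,100],[[0,0,0],0,100]]'
python3 - <<'E'
from h import *
go(.4415,-.354,.01,-74.7)
E
```

```text
clock: 5.53
tool_pos: [0.4378, -0.3502, 0.1049]
eef_rot: [-3.107, -0.414, 0.014]
contact_force: [-0.3, 1.7, -0.6]
finger_gap: 0.0872
t 5.53 at [ 0.4378 -0.3502  0.1049] tilt [-0.01   0.006 -1.   ] jaw -74.8 j [-0.2   0.34  0.98  1.84 -0.31  1.14 -0.42] gap 0.0872
shift cm [0.33 0.54 9.48] norm 9.5 turn -0.0020699689725615063 or half turn more/less
```

```bash
python3 -m crank '[[[0.2,0.2,2],0,100],[[0,0,2.5],0,100],[[0,0,2.5],0,100],[[0,0,0],0,100],[[0,0,0],0,100]]'
python3 - <<'E'
from h import *
go(.4415,-.354,.01,-74.7)
E
```

```text
clock: 5.95
tool_pos: [0.4417, -0.3564, 0.0415]
eef_rot: [-3.114, -0.407, 0.001]
contact_force: [0.7, -0.6, 0.6]
finger_gap: 0.0871
t 5.95 at [ 0.4417 -0.3564  0.0415] tilt [-0.001  0.001 -1.   ] jaw -75.1 j [-0.13  0.44  0.92  1.88 -0.4   1.02 -0.35] gap 0.0871
shift cm [ 0.05 -0.23  3.15] norm 3.2 turn -0.007166391768236833 or half turn more/less
```

```bash
python3 -m crank '[[[0,-0.2,1],0,100],[[0,0,1.5],0,100],[[0,0,0.6],0,100],[[0,0,0],0,100],[[0,0,0],0,20],[[0,0,0],0,20],[[0,0,0],0,20],[[0,0,0],0,20],[[0,0,0],0,20],[[0,0,0],0,20]]' 15
python3 -m crank '[[[0,0,0],0,20],[[0,0,0],0,20],[[0,0,-0.5],0,20],[[0,0,-1.5],0,20],[[0,0,-3],0,20],[[0,0,-3.5],0,20],[[0,0,-4],0,20],[[0,0,-3],0,20],[[0,0,-1],0,20],[[0,0,0],0,20]]'
python3 - <<'E'
from h import *
go(.622,.151,.2,8.2)
E
```

```text
clock: 6.78
tool_pos: [0.4409, -0.3554, 0.0102]
eef_rot: [-3.115, -0.404, -0.001]
contact_force: [-0.6, 0.2, 2.0]
finger_gap: 0.0598
clock: 7.62
tool_pos: [0.4421, -0.357, 0.1784]
eef_rot: [3.113, 0.403, 0.009]
contact_force: [0.4, -0.3, -2.0]
finger_gap: 0.0599
t 7.62 at [ 0.4421 -0.357   0.1784] tilt [ 0.006 -0.002 -1.   ] jaw -75.2 j [-0.25  0.26  1.03  1.75 -0.24  1.25 -0.47] gap 0.0599
shift cm [ 30.35 -44.54  -2.16] norm 53.9 turn -1.4564298490308063 or half turn more/less
```

```bash
python3 -m crank '[[[1.1,-1.6,0],0,20],[[2.2,-3.2,-0.2],0,20],[[2.2,-3.2,-0.2],0,20],[[2.2,-3.2,-0.2],0,20],[[2.2,-3.2,-0.2],0,20],[[2.2,-3.2,-0.2],0,20],[[2.2,-3.2,-0.2],0,20],[[2.2,-3.2,-0.2],0,20],[[2.2,-3.2,0],0,20],[[2.2,-3.2,0],0,20]]'
python3 -m crank '[[[2.2,-3.2,0],0,20],[[2.2,-3.2,0],0,20],[[2.2,-3.2,0],0,20],[[2.2,-3.2,0],0,20],[[0.6,-1.3,0],0,20],[[0,0,0],-0.12,20],[[0,0,0],-0.12,20],[[0,0,0],-0.12,20],[[0,0,0],-0.12,20],[[0,0,0],-0.12,20]]'
python3 -m crank '[[[0,0,0],-0.12,20],[[0,0,0],-0.12,20],[[0,0,0],-0.12,20],[[0,0,0],-0.12,20],[[0,0,0],-0.12,20],[[0,0,0],-0.12,20],[[0,0,0],-0.12,20],[[0,0,0],0,20],[[0,0,0],0,20]]'
python3 - <<'E'
from h import *
go(.622,.151,.055,8.2)
E
```

```text
clock: 8.45
tool_pos: [0.5643, -0.0062, 0.1871]
eef_rot: [-3.115, -0.404, 0.004]
contact_force: [1.2, 0.5, -1.5]
finger_gap: 0.0601
clock: 9.28
tool_pos: [0.6189, 0.1516, 0.1864]
eef_rot: [-2.853, -1.315, 0.006]
contact_force: [-0.6, -0.6, -1.9]
finger_gap: 0.0596
clock: 10.03
tool_pos: [0.6193, 0.1516, 0.1871]
eef_rot: [-2.079, -2.353, 0.004]
contact_force: [0.4, 0.5, -2.2]
finger_gap: 0.0599
t 10.03 at [0.6193 0.1516 0.1871] tilt [-0.003 -0.001 -1.   ] jaw 7.1 j [-0.69  0.34  0.51  1.55 -0.17  1.3  -0.03] gap 0.0599
shift cm [-0.09  0.3  13.21] norm 13.2 turn -0.019712416793235106 or half turn more/less
```

```bash
python3 -m crank '[[[-0.1,0.3,1.5],-0.02,20],[[0,0,3],0,20],[[0,0,3],0,20],[[0,0,2.5],0,20],[[0,0,1.5],0,20],[[0,0,0.8],0,20],[[0,0,0],0,20],[[0,0,0],0,20]]'
python3 - <<'E'
from h import *
go(.622,.151,.05,8.2)
E
```

```text
clock: 10.7
tool_pos: [0.6234, 0.1513, 0.066]
eef_rot: [2.054, 2.377, -0.001]
contact_force: [0.2, -0.3, -1.7]
finger_gap: 0.0594
t 10.7 at [0.6234 0.1513 0.066 ] tilt [-0. -0. -1.] jaw 8.3 j [-0.66  0.45  0.48  1.66 -0.23  1.09  0.04] gap 0.0594
shift cm [-0.01 -0.14  1.6 ] norm 1.6 turn 0.0025243475307019387 or half turn more/less
```

```bash
python3 -m crank '[[[0,-0.1,0.6],0,20],[[0,0,0.4],0,20],[[0,0,0.25],0,20],[[0,0,0.2],0,20],[[0,0,0],0,20],[[0,0,0],0,20]]'
python3 - <<'E'
from h import *
go(.622,.151,.05,8.2);print(ctrl.state()['contact_force'])
E
```

```text
clock: 11.2
tool_pos: [0.6224, 0.1513, 0.0516]
eef_rot: [2.052, 2.379, 0.0]
contact_force: [0.1, -0.1, -2.6]
finger_gap: 0.0601
t 11.2 at [0.6224 0.1513 0.0516] tilt [ 0.  0. -1.] jaw 8.4 j [-0.66  0.46  0.48  1.68 -0.24  1.06  0.04] gap 0.0601
shift cm [-0.02 -0.04  0.16] norm 0.2 turn 0.003848452232839221 or half turn more/less
[ 0.07270745 -0.14540123 -2.6069488 ]
```

```bash
python3 -m crank '[[[0,0,0.1],0,20],[[0,0,0.05],0,20],[[0,0,0],0,20]]'
python3 -m crank '[[[0,0,0.05],0,20],[[0,0,0],0,20]]'
```

```text
clock: 11.45
tool_pos: [0.6226, 0.1513, 0.0503]
eef_rot: [2.052, 2.378, 0.001]
contact_force: [0.3, -0.4, -0.6]
finger_gap: 0.0599
clock: 11.62
tool_pos: [0.6226, 0.1513, 0.0503]
eef_rot: [2.052, 2.379, 0.001]
contact_force: [-2.6, -0.8, 4.6]
finger_gap: 0.0601
```

```bash
python3 -m crank '[[[0,0,0],0,80],[[0,0,0],0,80],[[0,0,0],0,80],[[0,0,0],0,80],[[0,0,-1],0,100],[[0,0,-2.5],0,100],[[0,0,-4],0,100],[[0,0,-4],0,100],[[0,0,-4],0,100],[[0,0,-4],0,100]]'
python3 -m crank '[[[-2,0,-1],0,100],[[-3.5,0,0],0,100],[[-3,-1,0],0,100],[[-1,-1,0],0,100],[[0,0,0],0,100],[[0,0,0],0,100]]'
python3 - <<'E'
from h import *
p,W=wrist('w3')
fit('tin',W,(.622,.151),.08,.078,.095)
fit('plate',W,(.622,.151),.1,.0385,.044)
fit('ram',W,(.455,.224),.05,.038,.05)
fit('board',W,(.62,-.161),.2,.012,.022)
p,d=ctrl.snapshot('top');T=cloud(d,ctrl.calibration('top'));print('top')
fit('tin',T,(.622,.151),.08,.075,.095)
fit('ram',T,(.455,.224),.05,.035,.05)
fit('board',T,(.62,-.161),.2,.012,.022)
go(.457,.225,.1,8)
E
```

```text
clock: 12.45
tool_pos: [0.6221, 0.1509, 0.2473]
eef_rot: [2.052, 2.378, 0.001]
contact_force: [0.6, 0.0, 0.3]
finger_gap: 0.0866
clock: 12.95
tool_pos: [0.6162, 0.054, 0.2553]
eef_rot: [-2.054, -2.377, -0.003]
contact_force: [0.3, 1.1, -0.2]
finger_gap: 0.0869
tin 1376 z 0.0852 c=(621.9,152.8) 100x60 yaw=-81.2
plate 9316 z 0.0414 c=(622.3,151.5) 129x110 yaw=-81.7
ram 461 z 0.0441 c=(460.6,207.3) 58x25 yaw=8.4
board 7221 z 0.0186 c=(629.5,-114.9) 308x217 yaw=17.0
top
tin 40 z 0.0832 c=(611.3,196.8) 60x12 yaw=1.6
ram 88 z 0.0438 c=(453.6,225.4) 57x55 yaw=0.6
board 2919 z 0.0175 c=(621.0,-160.9) 394x278 yaw=-1.2
t 13.05 at [0.6164 0.0564 0.2546] tilt [ 0.     0.001 -1.   ] jaw 8.6 j [-0.6   0.26  0.57  1.51 -0.14  1.42  0.13] gap 0.0871
shift cm [ 19.02 -13.27  15.48] norm 27.9 turn 0.009659313357160994 or half turn more/less
```

View pics/w3.png

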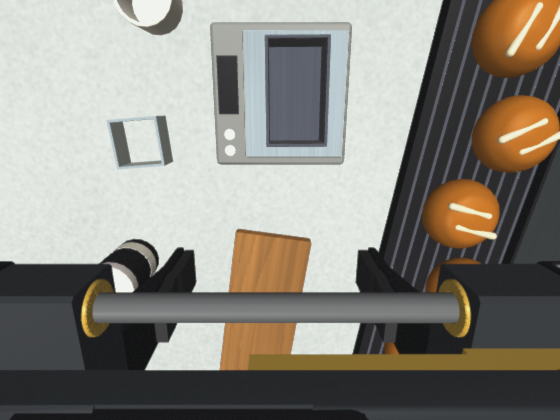

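Wrist view: the tin sits centred on the plate at (297,90), parallel to the display strip. The error is about 1 mm and 0.5°. Next is the ramekin.

```bash
python3 -m crank '[[[2,-1.4,0],0,100],[[3.3,-2.3,0],0,100],[[3.3,-2.3,1],0,100],[[3.3,-2.3,2],0,100],[[3.3,-2.3,3],0,100],[[3.3,-2.3,3],0,100],[[0.5,-0.4,2],0,100],[[0,0,0.5],0,100],[[0,0,0],0,100],[[0,0,0],0,100]]'
python3 - <<'E'
from h import *
go(.457,.225,.012,8)
p,W=wrist('w4');fit('ram',W,(.457,.225),.06,.04,.05)
E
```

```text
clock: 13.88
tool_pos: [0.4697, 0.2105, 0.152]
eef_rot: [2.052, 2.377, 0.001]
contact_force: [-0.2, -0.2, -0.1]
finger_gap: 0.0868
t 13.88 at [0.4697 0.2105 0.152 ] tilt [ 0.002 -0.    -1.   ] jaw 8.4 j [-0.87  0.08  0.42  1.89 -0.03  1.18 -0.3 ] gap 0.0868
shift cm [ 1.62 -1.07 14.  ] norm 14.1 turn 0.006759026935897116 or half turn more/less
ram 1114 z 0.0448 c=(457.8,224.9) 59x59 yaw=29.8
```

```bash
python3 -m crank '[[[0.8,-0.5,1],0,100],[[0.8,-0.5,2.5],0,100],[[0,0,3],0,100],[[0,0,2],0,100],[[0,0,0],0,100],[[0,0,0],0,100]]'
python3 - <<'E'
from h import *
go(.458,.225,.012)
E
```

```text
clock: 14.43
tool_pos: [0.4561, 0.2247, 0.0658]
eef_rot: [-2.054, -2.377, 0.002]
contact_force: [0.4, -0.6, 0.7]
finger_gap: 0.0871
t 14.43 at [0.4561 0.2247 0.0658] tilt [-0.001 -0.001 -1.   ] jaw 8.4 j [-0.88  0.17  0.4   1.99 -0.08  1.   -0.3 ] gap 0.0871
shift cm [0.01 0.2  5.38] norm 5.4 turn None or half turn more/less
```

```bash
python3 -m crank '[[[0,0.2,1.5],0,100],[[0,0,2.5],0,100],[[0,0,1.4],0,100],[[0,0,0],0,100],[[0,0,0],0,100],[[0,0,0],0,20],[[0,0,0],0,20],[[0,0,0],0,20],[[0,0,0],0,20],[[0,0,0],0,20]]' 15
python3 -m crank '[[[0,0,0],0,20],[[0,0,0],0,20],[[0,0,-0.5],0,20],[[0,0,-1.5],0,20],[[0,0,-3],0,20],[[0,0,-4],0,20],[[0,0,-4],0,20],[[0,0,-4],0,20],[[0,0,-2],0,20],[[0,0,0],0,20]]'
python3 - <<'E'
from h import *
go(.624,-.30,.23,0)
E
```

```text
clock: 15.27
tool_pos: [0.4585, 0.2257, 0.0127]
eef_rot: [2.052, 2.378, 0.002]
contact_force: [-0.1, 1.0, -0.1]
finger_gap: 0.0613
clock: 16.1
tool_pos: [0.461, 0.2268, 0.2078]
eef_rot: [2.051, 2.377, 0.015]
contact_force: [1.1, -0.4, -1.4]
finger_gap: 0.0589
t 16.1 at [0.461  0.2268 0.2078] tilt [ 0.008  0.006 -1.   ] jaw 8.4 j [-0.9   0.02  0.4   1.83 -0.01  1.28 -0.35] gap 0.0589
shift cm [-54.49   8.44  -2.4 ] norm 55.2 turn 0.14679403856062462 or half turn more/less
```

```bash
python3 -m crank '[[[-2,0.4,-0.2],0,20],[[-3.8,0.65,-0.4],0,20],[[-3.8,0.65,-0.4],0,20],[[-3.8,0.65,-0.4],0,20],[[-3.8,0.65,-0.4],0,20],[[-3.8,0.65,-0.4],0,20],[[-3.8,0.65,0],0,20],[[-3.8,0.65,0],0,20],[[-3.8,0.65,0],0,20],[[-3.8,0.65,0],0,20]]'
python3 -m crank '[[[-3.8,0.65,0],0,20],[[-3.8,0.65,0],0,20],[[-3.8,0.65,0],0,20],[[-2,0.4,0],0,20],[[0,0,0],0.07,20],[[0,0,0],0.07,20],[[0,0,0],0,20],[[0,0,0],0,20]]'
python3 - <<'E'
from h import *
p,W=wrist('w5')
Q=W.reshape(-1,3);Q=Q[(Q[:,2]>.012)&(Q[:,2]<.023)&(abs(Q[:,0]-.624)<.07)&(abs(Q[:,1]+.161)<.16)];print('board',len(Q),Q[:,2].mean(),rect(Q[:,:2]),Q[:,1].min(),Q[:,1].max())
fit('pepper',W,(.445,-.084),.06,.075,.095)
p,d=ctrl.snapshot('top');T=cloud(d,ctrl.calibration('top'))
fit('tin',T,(.622,.151),.08,.075,.095)
go(.624,-.161,.03,0)
E
```

```text
clock: 16.93
tool_pos: [0.5725, -0.1251, 0.2228]
eef_rot: [-2.051, -2.378, 0.002]
contact_force: [0.7, -0.2, -1.7]
finger_gap: 0.0589
clock: 17.6
tool_pos: [0.6153, -0.2523, 0.2225]
eef_rot: [-2.21, -2.23, 0.002]
contact_force: [-0.3, -0.3, -1.3]
finger_gap: 0.0589
board 20284 0.018353758320266648 c=(624.7,-184.7) 233x100 yaw=-89.8 -0.30080862942682646 -0.06823053771200167
pepper 2147 z 0.0846 c=(446.2,-100.9) 57x26 yaw=3.3
tin 155 z 0.0834 c=(618.3,152.2) 101x61 yaw=-81.2
t 17.7 at [ 0.6156 -0.2519  0.2233] tilt [-0.001  0.001 -1.   ] jaw 0.5 j [-0.23  0.43  0.79  1.43 -0.31  1.41  0.58] gap 0.0589
shift cm [ 9.08  0.94 19.34] norm 21.4 turn 0.009319660659642025 or half turn more/less
```

View pics/w5.png

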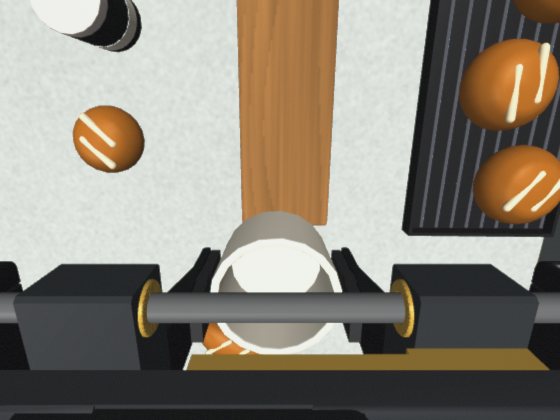

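Wrist view: the ramekin is held upright at about (278,280). The board's near end is at row 222, and the board fit gives centre x 0.6247, y −0.161 and yaw about 0. Placing the ramekin.

```bash
python3 -m crank '[[[2,0.2,1],0,20],[[3,0.3,3],0,20],[[3,0.3,4],0,20],[[1.1,0.15,4],0,20],[[0,0,3],0,20],[[0,0,2],0,20],[[0,0,0],0,20],[[0,0,0],0,20]]'
python3 - <<'E'
from h import *
go(.6247,-.161,.031,0)
E
```

```text
clock: 18.37
tool_pos: [0.6235, -0.1667, 0.0608]
eef_rot: [-2.211, -2.229, 0.002]
contact_force: [-0.2, -0.5, -1.1]
finger_gap: 0.0591
t 18.37 at [ 0.6235 -0.1667  0.0608] tilt [-0.002  0.    -1.   ] jaw 0.5 j [-0.33  0.52  0.72  1.66 -0.37  1.11  0.5 ] gap 0.0591
shift cm [0.57 0.13 2.98] norm 3.0 turn 0.008264495661025323 or half turn more/less
```

```bash
python3 -m crank '[[[0.5,0.1,0.8],0,20],[[0,0,1],0,20],[[0,0,0.6],0,20],[[0,0,0.3],0,20],[[0,0,0],0,20],[[0,0,0],0,20]]'
python3 - <<'E'
from h import *
go(.6247,-.161,.030,0)
E
```

```text
clock: 18.87
tool_pos: [0.6252, -0.1624, 0.0345]
eef_rot: [2.214, 2.229, 0.0]
contact_force: [-0.3, -0.8, -1.5]
finger_gap: 0.0589
t 18.87 at [ 0.6252 -0.1624  0.0345] tilt [ 0. -0. -1.] jaw 0.4 j [-0.33  0.55  0.7   1.68 -0.4   1.06  0.51] gap 0.0589
shift cm [ 0.14 -0.05  0.45] norm 0.5 turn 0.006787513626982391 or half turn more/less
```

```bash
python3 -m crank '[[[0.12,0,0.2],0,20],[[0,0,0.1],0,20],[[0,0,0],0,20],[[0,0,0],0,20]]'
python3 -m crank '[[[0,0,0.1],0,20],[[0,0,0],0,20]]'
python3 -m crank '[[[0,0,0.05],0,20],[[0,0,0],0,20]]'
```

```text
clock: 19.2
tool_pos: [0.6252, -0.161, 0.0315]
eef_rot: [2.214, 2.229, 0.0]
contact_force: [0.0, 0.3, -1.7]
finger_gap: 0.0589
clock: 19.37
tool_pos: [0.6255, -0.1611, 0.0308]
eef_rot: [2.213, 2.229, 0.001]
contact_force: [-0.2, 1.0, -1.7]
finger_gap: 0.059
clock: 19.53
tool_pos: [0.6255, -0.1611, 0.0307]
eef_rot: [2.214, 2.229, 0.001]
contact_force: [-1.6, 0.7, 4.2]
finger_gap: 0.0592
```

```bash
python3 -m crank '[[[0,0,0],0,80],[[0,0,0],0,80],[[0,0,0],0,80],[[0,0,0],0,80],[[0,0,-1],0,100],[[0,0,-2.5],0,100],[[0,0,-4],0,100],[[0,0,-4],0,100],[[0,0,-4],0,100],[[0,0,-4],0,100]]'
python3 -m crank '[[[0,-2,-0.5],0,100],[[0,-3.5,0],0,100],[[0,-3.5,0],0,100],[[0,-3.5,0],0,100],[[0,-3.5,0],0,100],[[0,-1.5,0],0,100],[[0,0,0],0,100],[[0,0,0],0,100],[[0,0,0],0,100]]'
python3 - <<'E'
from h import *
p,W=wrist('w6')
fit('pepper',W,(.445,-.084),.06,.075,.095)
fit('ram',W,(.6247,-.161),.06,.057,.07)
p,d=ctrl.snapshot('top');T=cloud(d,ctrl.calibration('top'))
fit('ram top',T,(.622,-.161),.06,.055,.075)
go(.4455,-.084,.035,0)
E
```

```text
clock: 20.37
tool_pos: [0.6248, -0.1613, 0.2277]
eef_rot: [2.214, 2.228, 0.001]
contact_force: [0.6, 0.2, 0.0]
finger_gap: 0.0865
clock: 21.12
tool_pos: [0.4513, -0.1621, 0.2306]
eef_rot: [2.213, 2.229, 0.002]
contact_force: [0.2, 0.0, -0.1]
finger_gap: 0.0875
pepper 3341 z 0.0854 c=(445.2,-84.6) 57x57 yaw=-88.3
ram 934 z 0.0621 c=(624.3,-161.7) 59x59 yaw=52.7
ram top 83 z 0.0617 c=(621.6,-162.8) 58x57 yaw=-13.5
t 21.22 at [ 0.4512 -0.1622  0.2301] tilt [ 0.    -0.001 -1.   ] jaw 0.4 j [-0.55 -0.11  0.8   1.87  0.08  1.34  0.23] gap 0.0872
shift cm [ 7.85 -0.52 19.5 ] norm 21.0 turn 0.007259924881877808 or half turn more/less
```

```bash
python3 -m crank '[[[2,-0.2,0],0,100],[[3,-0.2,0],0,100],[[2.4,-0.2,1],0,100],[[0.5,0,3],0,100],[[0,0,3.5],0,100],[[0,0,2.5],0,100],[[0,0,0],0,100],[[0,0,0],0,100]]'
python3 - <<'E'
from h import *
go(.4452,-.0846,.035,0)
E
```

```text
clock: 21.88
tool_pos: [0.4433, -0.0836, 0.1292]
eef_rot: [-2.213, -2.228, 0.006]
contact_force: [0.1, -1.3, 1.3]
finger_gap: 0.0875
t 21.88 at [ 0.4433 -0.0836  0.1292] tilt [-0.003 -0.002 -1.   ] jaw 0.4 j [-0.61 -0.07  0.72  2.06  0.05  1.14  0.09] gap 0.0875
shift cm [-0.08  0.22  9.42] norm 9.4 turn 0.006680102680399713 or half turn more/less
```

```bash
python3 -m crank '[[[0,0.1,1.5],0,100],[[0,0,3],0,100],[[0,0,3],0,100],[[0,0,1.9],0,100],[[0,0,0],0,100],[[0,0,0],0,100]]'
python3 - <<'E'
from h import *
go(.4452,-.0846,.035,0)
E
```

```text
clock: 22.38
tool_pos: [0.4458, -0.0837, 0.037]
eef_rot: [2.213, 2.228, -0.001]
contact_force: [1.1, -0.5, 0.1]
finger_gap: 0.0867
t 22.38 at [ 0.4458 -0.0837  0.037 ] tilt [ 0.    -0.001 -1.   ] jaw 0.4 j [-0.59  0.1   0.75  2.15 -0.08  0.92  0.22] gap 0.0867
shift cm [-0.09 -0.06  0.2 ] norm 0.2 turn 0.006786216961268678 or half turn more/less
```

```bash
python3 -m crank '[[[-0.1,0,0.15],0,100],[[0,0,0],0,20],[[0,0,0],0,20],[[0,0,0],0,20],[[0,0,0],0,20],[[0,0,0],0,20],[[0,0,0],0,20],[[0,0,0],0,20]]' 20
python3 -m crank '[[[0,0,-0.5],0,20],[[0,0,-1.5],0,20],[[0,0,-3],0,20],[[0,0,-4],0,20],[[0,0,-4],0,20],[[0,0,-2],0,20],[[0,0,0],0,20]]'
python3 - <<'E'
from h import *
go(.6245,-.0725,.18,0)
E
```

```text
clock: 23.05
tool_pos: [0.4449, -0.0842, 0.0347]
eef_rot: [2.213, 2.229, 0.001]
contact_force: [0.9, 0.1, 1.3]
finger_gap: 0.057
clock: 23.63
tool_pos: [0.4477, -0.0846, 0.1894]
eef_rot: [2.21, 2.225, 0.012]
contact_force: [1.3, -0.8, -1.4]
finger_gap: 0.0571
t 23.63 at [ 0.4477 -0.0846  0.1894] tilt [ 0.009  0.002 -1.   ] jaw 0.4 j [-0.63 -0.14  0.71  1.98  0.09  1.26  0.05] gap 0.0571
shift cm [ 1.09 17.68  1.1 ] norm 17.7 turn 0.0067230669730741445 or half turn more/less
```

```bash
python3 -m crank '[[[0.2,2,0],0,20],[[0.2,3.5,0],0,20],[[0.2,3.7,0],0,20],[[0.2,3.7,0],0,20],[[0.2,3,0],0,20],[[0.1,1.8,0.5],0,20],[[0,0,2.5],0,20],[[0,0,3],0,20],[[0,0,2.5],0,20],[[0,0,1.5],0,20]]'
python3 -m crank '[[[0,0,0],0,20],[[0,0,0],0,20]]'
python3 - <<'E'
from h import *
go(.6245,-.0727,.0527,0)
E
```

```text
clock: 24.47
tool_pos: [0.6185, -0.0719, 0.0795]
eef_rot: [-2.211, -2.226, 0.009]
contact_force: [-0.1, 0.5, -1.7]
finger_gap: 0.0569
clock: 24.63
tool_pos: [0.6201, -0.0721, 0.0828]
eef_rot: [-2.213, -2.227, 0.005]
contact_force: [0.9, -0.6, -1.8]
finger_gap: 0.0575
t 24.63 at [ 0.6201 -0.0721  0.0828] tilt [-0.004 -0.001 -1.   ] jaw 0.4 j [-0.5   0.45  0.73  1.7  -0.32  1.12  0.33] gap 0.0575
shift cm [-0.06  0.45  3.01] norm 3.0 turn 0.006639884779606663 or half turn more/less
```

```bash
python3 -m crank '[[[0,0.2,0.8],0,20],[[0,0,0.8],0,20],[[0,0,0.5],0,20],[[0,0,0.3],0,20],[[0,0,0],0,20],[[0,0,0],0,20],[[0,0,0],0,20]]'
python3 - <<'E'
from h import *
go(.6245,-.0727,.0527,0)
E
```

```text
clock: 25.22
tool_pos: [0.6238, -0.0721, 0.0608]
eef_rot: [2.213, 2.229, 0.001]
contact_force: [-0.4, -0.9, -1.5]
finger_gap: 0.0569
t 25.22 at [ 0.6238 -0.0721  0.0608] tilt [ 0.001  0.    -1.   ] jaw 0.4 j [-0.49  0.48  0.71  1.71 -0.35  1.09  0.34] gap 0.0569
shift cm [-0.06  0.06  0.81] norm 0.8 turn 0.007001199314430336 or half turn more/less
```

```bash
python3 -m crank '[[[0,0.05,0.4],0,20],[[0,0,0.2],0,20],[[0,0,0],0,20],[[0,0,0],0,20],[[0,0,0],0,20]]'
python3 -m crank '[[[0,0,0.1],0,20],[[0,0,0],0,20],[[0,0,0],0,20]]'
python3 -m crank '[[[0,0,0.1],0,20],[[0,0,0],0,20],[[0,0,0],0,20]]'
```

```text
clock: 25.63
tool_pos: [0.6241, -0.072, 0.0545]
eef_rot: [2.214, 2.229, 0.0]
contact_force: [0.0, -0.2, -1.5]
finger_gap: 0.0572
clock: 25.88
tool_pos: [0.6241, -0.072, 0.0534]
eef_rot: [-2.214, -2.229, -0.0]
contact_force: [0.1, 0.2, -2.4]
finger_gap: 0.0572
clock: 26.13
tool_pos: [0.6243, -0.0721, 0.0527]
eef_rot: [2.214, 2.229, 0.001]
contact_force: [0.6, -0.9, 0.8]
finger_gap: 0.0574
```

```bash
python3 -m crank '[[[0,0,0.04],0,20],[[0,0,0],0,80],[[0,0,0],0,80],[[0,0,0],0,80],[[0,0,0],0,80],[[0,0,-1],0,100],[[0,0,-3],0,100],[[0,0,-4],0,100],[[0,0,-4],0,100],[[0,0,-4],0,100]]'
python3 -m crank '[[[0,0,-4],0,100],[[1,-0.5,-3],0,100],[[3.4,-1.8,0],0,100],[[3.4,-1.8,0],0,100],[[3.4,-1.8,0],0,100],[[3.4,-1.8,0],0,100],[[3.4,-1.8,0],0,100],[[3.4,-1.8,0],0,100],[[3.4,-1.8,0],0,100],[[3.4,-1.8,0],0,100]]'
python3 -m crank '[[[3.4,-1.8,0],0,100],[[0,0,0],0,100],[[0,0,0],0,100],[[0,0,0],0,100]]'
python3 - <<'E'
from h import *
p,W=wrist('w7')
fit('cap',W,(.447,.359),.06,.132,.15)
p,d=ctrl.snapshot('top');T=cloud(d,ctrl.calibration('top'))
fit('pepper top',T,(.622,-.072),.06,.095,.11)
fit('ram top',T,(.622,-.161),.06,.055,.075)
go(.447,.359,.08,0)
E
```

```text
clock: 26.97
tool_pos: [0.6237, -0.0723, 0.2145]
eef_rot: [2.214, 2.228, 0.0]
contact_force: [1.3, 0.8, 0.6]
finger_gap: 0.0859
clock: 27.8
tool_pos: [0.472, 0.21, 0.2831]
eef_rot: [-2.214, -2.229, -0.003]
contact_force: [0.8, -0.2, 0.0]
finger_gap: 0.0869
clock: 28.13
tool_pos: [0.4553, 0.242, 0.2826]
eef_rot: [2.214, 2.228, 0.001]
contact_force: [0.5, 0.6, 0.4]
finger_gap: 0.0874
cap 1478 z 0.1402 c=(447.0,361.0) 36x34 yaw=-88.6
pepper top 298 z 0.1026 c=(620.1,-72.7) 54x53 yaw=0.5
ram top 89 z 0.0616 c=(620.8,-161.8) 58x58 yaw=5.1
t 28.23 at [0.4559 0.241  0.2825] tilt [ 0.001  0.    -1.   ] jaw 0.2 j [-1.06 -0.    0.52  1.7   0.    1.44 -0.53] gap 0.0872
shift cm [11.8  -0.86 20.25] norm 23.4 turn 0.003865314071831465 or half turn more/less
```

View pics/w7.png

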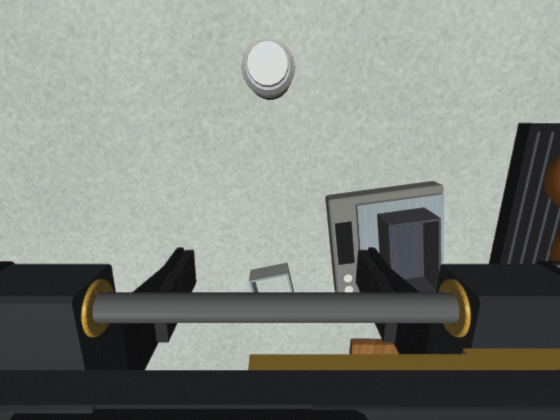

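Wrist view: the oil cap is at (268,63), alone and clear of everything. That puts the can at (0.447, 0.360).

```bash
python3 -m crank '[[[2,-0.2,0],0,100],[[3.5,-0.2,0],0,100],[[3.5,-0.2,0.5],0,100],[[2.6,-0.2,2],0,100],[[0.2,0,3],0,100],[[0,0,2.5],0,100],[[0,0,0],0,100],[[0,0,0],0,100],[[0,0,0],0,100]]'
python3 - <<'E'
from h import *
go(.447,.3605,.08,0)
E
```

```text
clock: 28.98
tool_pos: [0.4476, 0.3601, 0.2039]
eef_rot: [2.216, 2.226, 0.004]
contact_force: [0.6, -0.0, 0.6]
finger_gap: 0.0868
t 28.98 at [0.4476 0.3601 0.2039] tilt [ 0.002  0.001 -1.   ] jaw 0.3 j [-1.13  0.17  0.45  1.69 -0.08  1.3  -0.65] gap 0.0868
shift cm [ 0.02 -0.09 12.39] norm 12.4 turn 0.0045502553995718275 or half turn more/less
```

```bash
python3 -m crank '[[[0,0,2],0,100],[[0,0,3.5],0,100],[[0,0,3.5],0,100],[[0,0,2.4],0,100],[[0,0,0.9],0,100],[[0,0,0],0,100],[[0,0,0],0,100],[[0,0,0],0,100]]'
python3 -m crank '[[[0,0,0],0,20],[[0,0,0],0,20],[[0,0,0],0,20],[[0,0,0],0,20],[[0,0,0],0,20],[[0,0,0],0,20],[[0,0,0],0,20],[[0,0,0],0,20]]' 20
python3 - <<'E'
from h import *
go(.447,.3605,.08,0)
E
```

```text
clock: 29.65
tool_pos: [0.4479, 0.362, 0.0819]
eef_rot: [-2.214, -2.229, -0.008]
contact_force: [0.6, -0.0, 0.9]
finger_gap: 0.0869
clock: 30.32
tool_pos: [0.4463, 0.3607, 0.0791]
eef_rot: [2.214, 2.229, 0.001]
contact_force: [1.6, 0.4, 0.3]
finger_gap: 0.0493
t 30.32 at [0.4463 0.3607 0.0791] tilt [ 0.  0. -1.] jaw 0.4 j [-1.1   0.29  0.44  1.83 -0.14  1.06 -0.61] gap 0.0493
shift cm [-0.02  0.07 -0.09] norm 0.1 turn 0.006930933195087986 or half turn more/less
```

```bash
python3 -m crank '[[[0,0,-0.5],0,20],[[0,0,-1.5],0,20],[[0,0,-3],0,20],[[0,0,-4],0,20],[[0,0,-4],0,20],[[0,0,-4],0,20],[[0,0,-2],0,20],[[0,0,0],0,20]]'
python3 -m crank '[[[-1.9,0.55,0],0,20],[[-3.7,1.1,0],0,20],[[-3.7,1.1,0],0,20],[[-3.7,1.1,0],0,20],[[-3.7,1.1,0],0,20],[[-3.7,1.1,0],0,20],[[-3.7,1.1,0],0,20],[[-3.7,1.1,0],0,20],[[-3.7,1.1,0],0,20],[[-3.7,1.1,0],0,20]]'
python3 -m crank '[[[-3.7,1.1,0],0,20],[[-3.7,1.1,0],0,20],[[-3.7,1.1,0],0,20],[[-3.7,1.1,0],0,20],[[-3.7,1.1,0],0,20],[[-3.7,1.1,0],0,20],[[-1.2,0.4,0],0,20],[[0,0,0],0,20],[[0,0,0],0,20],[[0,0,0],0,20]]'
python3 - <<'E'
from h import *
go(.6245,-.247,.097,0)
E
```

```text
clock: 30.98
tool_pos: [0.448, 0.3622, 0.275]
eef_rot: [-2.213, -2.229, -0.015]
contact_force: [0.7, 0.2, -2.0]
finger_gap: 0.0491
clock: 31.82
tool_pos: [0.552, 0.0077, 0.2675]
eef_rot: [-2.212, -2.228, 0.003]
contact_force: [0.9, 0.3, -2.8]
finger_gap: 0.0493
clock: 32.65
tool_pos: [0.6243, -0.2223, 0.2676]
eef_rot: [-2.21, -2.228, 0.0]
contact_force: [-0.3, -0.2, -3.4]
finger_gap: 0.0495
t 32.65 at [ 0.6243 -0.2223  0.2676] tilt [-0.002  0.002 -1.   ] jaw 0.5 j [-0.31  0.43  0.86  1.37 -0.32  1.49  0.54] gap 0.0495
shift cm [-2.5   0.03 17.05] norm 17.2 turn 0.008201393142743619 or half turn more/less
```

```bash
python3 -m crank '[[[-1.2,0,0],0,20],[[-1.3,0,0],0,20],[[0,0,2],0,20],[[0,0,3.5],0,20],[[0,0,3.5],0,20],[[0,0,2.5],0,20],[[0,0,1.5],0,20],[[0,0,0],0,20],[[0,0,0],0,20],[[0,0,0],0,20]]'
python3 - <<'E'
from h import *
go(.6243,-.247,.097,0)
E
```

```text
clock: 33.48
tool_pos: [0.6258, -0.2491, 0.1408]
eef_rot: [2.211, 2.229, 0.002]
contact_force: [-0.7, -1.0, -2.5]
finger_gap: 0.0492
t 33.48 at [ 0.6258 -0.2491  0.1408] tilt [ 0.002 -0.001 -1.   ] jaw 0.5 j [-0.25  0.52  0.82  1.52 -0.39  1.27  0.62] gap 0.0492
shift cm [ 0.22 -0.15  4.37] norm 4.4 turn 0.007937243892993584 or half turn more/less
```

```bash
python3 -m crank '[[[0.2,-0.15,1],0,20],[[0,0,1.2],0,20],[[0,0,0.8],0,20],[[0,0,0.5],0,20],[[0,0,0.3],0,20],[[0,0,0],0,20],[[0,0,0],0,20],[[0,0,0],0,20]]'
python3 - <<'E'
from h import *
go(.6243,-.247,.097,0)
E
```

```text
clock: 34.15
tool_pos: [0.6236, -0.2473, 0.1015]
eef_rot: [2.213, 2.229, 0.0]
contact_force: [-0.0, 0.1, -2.6]
finger_gap: 0.0491
t 34.15 at [ 0.6236 -0.2473  0.1015] tilt [ 0.001 -0.    -1.   ] jaw 0.4 j [-0.25  0.55  0.8   1.56 -0.41  1.21  0.64] gap 0.0491
shift cm [0.03 0.07 0.45] norm 0.5 turn 0.006934695223549508 or half turn more/less
```

```bash
python3 -m crank '[[[0.03,0.05,0.25],0,20],[[0,0,0.1],0,20],[[0,0,0],0,20],[[0,0,0],0,20]]'
python3 -m crank '[[[0,0,0.08],0,20],[[0,0,0],0,20],[[0,0,0],0,20]]'
python3 -m crank '[[[0,0,0.08],0,20],[[0,0,0],0,20],[[0,0,0],0,20]]'
```

```text
clock: 34.48
tool_pos: [0.6238, -0.2467, 0.0975]
eef_rot: [-2.214, -2.229, -0.0]
contact_force: [-0.4, 0.1, -2.2]
finger_gap: 0.0497
clock: 34.73
tool_pos: [0.624, -0.2469, 0.0972]
eef_rot: [2.213, 2.229, 0.001]
contact_force: [-0.6, -0.4, 0.4]
finger_gap: 0.0493
clock: 34.98
tool_pos: [0.6241, -0.2471, 0.0971]
eef_rot: [2.213, 2.229, 0.001]
contact_force: [-1.8, 0.7, 5.3]
finger_gap: 0.0494
```

```bash
python3 -m crank '[[[0,0,0],0,80],[[0,0,0],0,80],[[0,0,0],0,80],[[0,0,0],0,80],[[0,0,-1],0,100],[[0,0,-2.5],0,100],[[0,0,-4],0,100],[[0,0,-4],0,100],[[0,0,-4],0,100],[[0,0,-4],0,100]]'
python3 -m crank '[[[-2,0,-2],0,100],[[-3.5,0,-1],0,100],[[-3.5,0,0],0,100],[[-1,0,0],0,100],[[0,0,0],0,100],[[0,0,0],0,100],[[0,0,0],0,100]]'
python3 - <<'E'
from h import *
p,W=wrist('w8')
p,d=ctrl.snapshot('top');T=cloud(d,ctrl.calibration('top'));cv2.imwrite('pics/top8.png',p[:,:,::-1])
for n,X,o in(('w',W,0),('top',T,.0035)):
    print(n)
    fit('oil',X,(.6243-o,-.247),.05,.148,.17)
    fit('ram',X,(.6243-o,-.162),.05,.055,.07)
    fit('pepper',X,(.6243-o,-.072),.05,.095,.11)
    fit('tin',X,(.622-o,.151),.08,.075,.095)
    fit('cutter',X,(.45,.0756),.05,.025,.045)
    fit('bun',X,(.43,-.203),.05,.01,.055)
    Q=X.reshape(-1,3);Q=Q[(Q[:,2]>.012)&(Q[:,2]<.023)&(abs(Q[:,0]-.624)<.07)&(abs(Q[:,1]+.161)<.16)];print('board',len(Q),rect(Q[:,:2]))
print(ctrl.state()['clock'],ctrl.state()['contact_force'])
E
```

```text
clock: 35.82
tool_pos: [0.6234, -0.2468, 0.2937]
eef_rot: [2.214, 2.228, 0.001]
contact_force: [0.9, -0.8, 0.1]
finger_gap: 0.0868
clock: 36.4
tool_pos: [0.6252, -0.345, 0.3208]
eef_rot: [-2.211, -2.231, -0.002]
contact_force: [-0.2, 0.8, 0.1]
finger_gap: 0.087
w
oil 1210 z 0.1583 c=(624.4,-246.7) 35x34 yaw=0.4
ram 507 z 0.0624 c=(624.8,-168.4) 59x47 yaw=0.0
pepper 0 z  
tin 0 z  
cutter 0 z  
bun 2821 z 0.0367 c=(434.4,-204.2) 69x69 yaw=32.1
board 6450 c=(624.7,-216.5) 168x100 yaw=-89.8
top
oil 135 z 0.1568 c=(621.4,-246.6) 34x33 yaw=-8.9
ram 87 z 0.0616 c=(621.1,-161.4) 59x57 yaw=-0.9
pepper 298 z 0.1023 c=(620.4,-72.7) 54x53 yaw=-0.4
tin 153 z 0.0836 c=(618.8,152.1) 100x62 yaw=-81.4
cutter 78 z 0.0335 c=(448.3,75.6) 56x56 yaw=13.0
bun 387 z 0.0367 c=(432.3,-198.4) 70x58 yaw=-39.6
board 1743 c=(620.9,-161.1) 280x100 yaw=89.9
36.5 [ 0.13398056  0.60299946 -0.08734427]
```

View pics/w8.png

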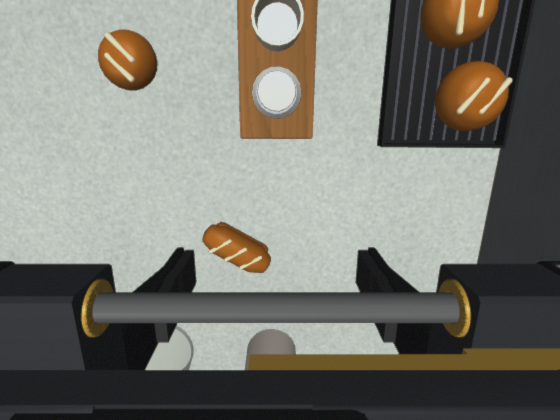

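View pics/top8.png

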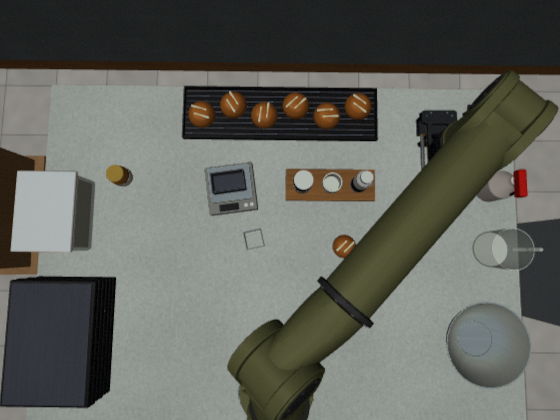

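Wrist view: the oil (277,92) and ramekin (278,20) stand on the board's centre line. The top view shows pepper, ramekin and oil in a row at (303,181), (332,183) and (363,180), the tin on the scale, and the bystanders unmoved.

```bash
python3 -c "
from rig import ctrl
print(ctrl.close_job())"
```

```text
the job is handed in; nothing more can be done
None
```

The bench is set up and the job is handed in at 36.5 s, with the gripper open and clear of everything.

- **Tin:** it sits within about 1.5 mm of the plate's centre. Its long side is parallel to the display edge to about 0.5°.
- **Board:** the pepper can is on the left, the ramekin in the middle and the oil can on the right. All three stand upright within about 1 mm of the board's centre line. The clear gaps beside the ramekin measure about 29.7 mm (pepper) and 30.2 mm (oil).
- **Setting down:** I lowered each item until the force reading showed contact, at most about 5 N, and only then let go.
- **Bystanders:** the cutter re-measured at the same spot and the bun agreed to within about 2 mm. The long roll and honey jar I only checked by eye in the last pictures, and they look unmoved.

**Disagreement:** the top camera read x about 3.5 mm lower than the wrist camera throughout. I used the wrist camera's positions, and relative positions agreed in both.

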